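Square a drawing pad in the stack cutter and clamp it

ROBOT

A 6-joint arm with a two-finger parallel gripper is mounted at the origin on the work surface. World frame = base frame: x ahead of the robot, y to its left, z up, the work surface at z = 0. Lengths are in m, angles in rad, forces in N, time in s.
With the tool pointing down it reaches from about 0.325 to 0.85 m from the base axis. Payload 4.4 kg.
Tool frame: the origin (TCP) lies on the centre line of the jaws, within the pads' length; the fingertips stand 8 mm ahead of it and the grasp point (between the pads) lies 11 mm behind it; z points along the fingers, y is the line along which they close (so a half turn about z gives the same grasp; the last joint's range is limited). The gripper opens to 94 mm and grips with 3 to 60 N. Pads are 16 mm wide; open, the fingers measure 119 mm over their backs; the gripper's body (75 mm by 177 mm) begins 78 mm behind the grasp point.
Start: joints at [1.143, 0.207, 1.542, -0, 1.393, -0.15], TCP at [0.158, 0.553, 0.213] pointing down, gripper open.
Joint ranges: [-2.73, 2.73], [-0.86, 2.22], [0.23, 2.46], [-1.11, 4.25], [0.08, 2.63], [-2.82, 2.82]. Speed limits (rad/s): [2.79, 2.79, 3.14, 3.14, 3.14, 3.14].

INTERFACE

Orientations are given as a rotation vector (axis times angle).
In Python, from station import * gives the robot as it stands.
- The arm moves only by the tool carry_out, never from a script. Its argument "rows" is text: rows parted by semicolons, each of 6 numbers parted by spaces: the shift along the tool's x, y, z in units of 5 cm (1.0 is 5 cm), then the turn, a rotation vector about the tool's x, y, z in units of 2 pi rad (1.0 is 2 pi rad). A call has 1 to 5 rows; each row shifts and turns the commanded pose from where the row before left it, along the tool's axes as they then stand; what a row does not reach is not made up. A row lasts 1/8 s, in which the tool goes at most 62.5 mm and 10.7 degrees, less where a joint would pass 70% of its speed; a pose out of reach is approached as far as the arm can. A call with a number of a shift or a turn outside -1 to 1 is refused whole. A call with a gripper value outside its range is refused whole. "jaw" is the gripper's target within -1 to 1 (shut at 1, half-way at 0, fully open at -1), set as the call begins (left out, the last holds). The fingers move at their own pace and stop on an object; "newtons" is the grip in N (left out, the last holds). Time passes only in rows, so rows that do not move let the fingers close. It gives the time, the measured TCP pose, the force, the opening and the grip force at its end, in the units of the state.
- sense(): the state, without advancing time (a new reading comes with each control period).
- snapshot(name): name is "scene" or "top"; returns the picture (384x512x3 uint8, red, green, blue); there is no depth.
- camera_info(name): a dict with "fx", "fy", "cx", "cy" (pixels), "k1" (the pictures are not rectified: a ray, as slopes to the right and down, at radius r is drawn at 1 + k1 r^2 times it, then the intrinsics apply), "rvec" (rotation vector, rad) and "tvec" (3), from world to camera coordinates, as OpenCV has them. Camera axes: x right, y down, z forward; pixel columns grow to the right and rows downward; lengths in m; the calibration is good to about 2 mm. A picture is of the moment at which its call begins. camera_info takes no time and is no camera call.
- hand_in(): hands the job in; it is judged then, once.
The state is a dict: "time": time; "q": joint angles; "qvel": joint speeds; "tau": joint torques, N m; "tcp_pos": TCP position; "tcp_rot": TCP orientation; "wrist_force": force on the tool from outside, world axes, zero at the start; "moment": the same for the moment, N m; "width": finger opening in m; "grip_force": force on a finger pad.
Only numpy, scipy, OpenCV 4.12 (cv2) and the standard library are available. Lean on these libraries where they do the work, as an engineer would, in place of code of your own. Each camera call takes 0.05 s, during which the arm holds its last target. There are 200 camera calls.

TASK

The glued drawing pad has to be cut in half on the stack cutter. Push it back under the clamp until its rear edge lies flush and square against the back gauge, then wind the handwheel clockwise until the clamp foot comes down on the pad, and go on about a quarter of a turn (never more than half a turn) so that it holds the pad snugly. Leave the wooden jogging block on the bed and the mug, tape dispenser and hole punch on the desk where they are.

Things in the scene. Friction and masses are not known exactly. Their poses are not given: they have to be found in the camera images.
- cutter: Desktop stack paper cutter, blue-grey with a grey bed, 385 mm deep, 400 mm wide, fixed to the desk. Origin on the desk straight below the clamp screw; +x from its front (robot side) to its back, +y to its left, z up. The bed's top is at z = 55 mm, from x = -215 to +170 mm; a side lay 14 mm high runs along y = 158 mm.
- gauge (a point): Back gauge, an aluminium bar across the bed, 290 mm wide, 42 mm high, fixed. The point lies in the middle of its front face at bed level, 68 mm behind the clamp screw; axes as the cutter's (x points backwards, into the gauge).
- pad_mid (a point): Centre of the pad: a stiff glued block of paper with a yellow cover, 200 mm (its x) by 140 mm (its y) by 36 mm high, 0.6 to 1.0 kg, loose and slightly askew on the bed, its rear end below the raised clamp and some 25 to 60 mm short of the gauge. Its +x points to the gauge. When home its front face lies 132 mm in front of the clamp screw.
- pad_back (a point): Middle of the pad's rear face (the one that must meet the gauge), half-way up.
- wheel_hub (a point): Centre of the black clamp handwheel, on its upright axis at mid-height of rim and spokes, 240 mm above the desk at joint value 0, 8 mm lower per turn. Rim 15 mm thick on a radius of 69 mm; hub radius 17 mm, up to 22 mm above the point; three spokes 12 mm wide, 10 mm high at 0, 120, 240 degrees from the point's x axis (it turns with the wheel, towards the yellow dot). 25 mm of room below.
- wheel (a joint): Angle of the handwheel, rad. Grows when turned clockwise as seen from above, which lowers the clamp 8 mm per turn. The clear height between bed and foot is 48 mm at 0, so the foot first touches the 36 mm pad at 9.42 rad; a quarter turn more is 11.0. Starts between 2 and 5 rad. Turning takes about 0.15 N m (up to 0.25 when clamped); it stays where it is left.
- foot: Pressure foot under the clamp bar: black rubber-faced strip, 30 mm (x) by 305 mm (y), sprung, giving about 15 N per mm that it is pressed down on the pad. Origin in the middle of its underside.
- jogger: Small wooden jogging block, 90 x 36 x 30 mm, on the right front of the bed beside the pad; stays where it is. Origin: centre of its underside.
- punch: Teal and blue hole punch, 170 x 125 mm, 100 mm high, on the desk; stays where it is. Origin: middle of its underside.
- mug: White mug, 80 mm wide, 85 mm high; stays where it is. Origin: middle of its underside.
- tape: Black tape dispenser, 135 mm long, 75 mm high; stays where it is. Origin: middle of its underside.
- pad: The same pad as a whole (for contact); origin at the centre of its underside, axes as point pad_mid.
- yoke (a point): Top middle of the cutter's yoke, the fixed beam that holds the clamp screw, 180 mm above the desk; axes as the cutter's. The yoke spans x from -19 to 27 and y from -200 to 200 mm, with end cheeks down to the desk at y = +-187 mm; the screw nut stands 12 mm above it. The raised knife carrier hangs on its front, x from -39 to -25 mm, 116 mm above the desk and higher.
- lever_root (a point): Root of the knife lever on the outside of the right cheek, 120 mm above the desk, 211 mm to the right of the clamp screw; axes as the cutter's. The 22 mm thick steel lever rises from here, outwards and a little backwards, to its red grip, whose tip is 74 mm further back, 114 mm further right and 268 mm higher. It is latched and does not move.

How it is judged:
By the outcome, as a careful person would: the job done as asked, in the order asked, and still so for the second after the job is handed in, with the robot touching nothing.
It also fails if it takes over 61 s, if anything falls off the work surface, if the arm or the gripper's body presses on something with over 40 N, if the wrist force passes 120 N, or if a joint passes its speed limit or range.

## Working session

There is one attempt and no reset: what is moved stays moved. The work goes in short steps, Python scripts to look and compute and a tool call to move; the robot and the scene stay as the last step left them, time stands still between calls to the robot, and variables do not carry over. Pictures are saved under pics/ and viewed, at most 10 in all, crops included, and the job is handed in when it is done.

Besides the shell and the picture viewer there is one more tool, called as name(argument=value, ...) on one line, values as JSON. carry_out: Moves the arm, as the interface text tells. Shifts and turns lie within -1 to 1; 1 stands for 5 cm of shift or 2 pi rad of turn. Its arguments: {"type":"object","properties":{"rows":{"type":"string"},"jaw":{"type":"number"},"newtons":{"type":"number"}},"required":["rows"]}

```bash
ls; mkdir -p pics; python3 - <<'E'
from station import *
import cv2
for n in("scene","top"):
    cv2.imwrite(f"pics/{n}0.png",cv2.cvtColor(snapshot(n),cv2.COLOR_RGB2BGR)); print(n,camera_info(n))
print(sense())
E
```

```text
pics
scene {'fx': 414.0399383473532, 'fy': 414.0399383473532, 'cx': 251.9568377243771, 'cy': 188.64549935739308, 'k1': 0.046583153017297624, 'rvec': array([ 0.72437947,  2.71289781, -0.97366011]), 'tvec': array([ 0.51103788, -0.15311744,  2.11189295])}
top {'fx': 357.8456187464777, 'fy': 357.8456187464777, 'cx': 251.66446679794473, 'cy': 191.74542738359852, 'k1': -0.0892364166027803, 'rvec': array([ 2.13777062, -2.13419044,  0.13944292]), 'tvec': array([0.02944207, 0.59474349, 1.24821235])}
{'time': 0.1, 'q': array([ 1.14249045e+00,  2.07370332e-01,  1.54278314e+00, -1.16310925e-05,
        1.39353036e+00, -1.50494389e-01]), 'qvel': array([-6.42432048e-04, -2.27024092e-03, -1.23622179e-03, -9.10654672e-05,
        6.63468537e-04, -1.02703557e-03]), 'tau': array([-8.36043068e-05, -3.71863675e+01, -2.82293075e+01,  6.99027255e-02,
        3.12629621e-02, -5.63800040e-05]), 'tcp_pos': array([0.15740575, 0.55229193, 0.2124    ]), 'tcp_rot': array([-0.43489876, -3.11075186,  0.00315276]), 'wrist_force': array([-0.6352083 ,  0.30877005, -0.23996184]), 'moment': array([-0.02115688,  0.04218275,  0.04368755]), 'grip_force': 0.0, 'width': 0.09391403839469518}
```

View pics/scene0.png

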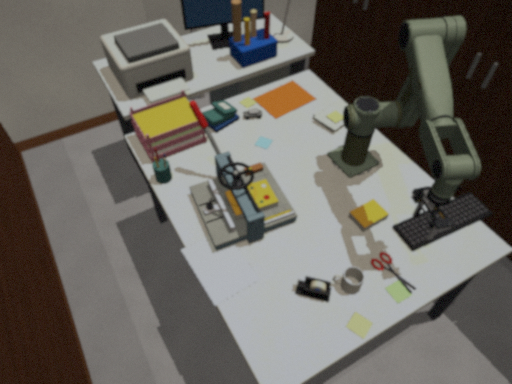

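View pics/top0.png

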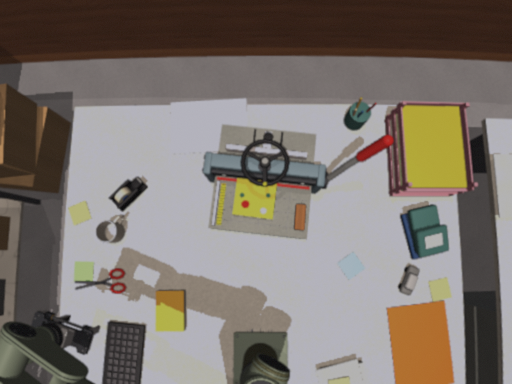

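The top view shows the cutter around (265,180), the wheel at (265,162), the pad's yellow cover at (255,200) and the jogger at (300,216). The lever's red grip is near (375,150). I'll take an enlarged crop.

```bash
cat > h.py <<'E'
from station import *
import cv2, numpy as np
from scipy.spatial.transform import Rotation as R
def und(n,uv):
    c=camera_info(n); uv=np.atleast_2d(np.array(uv,float))
    d=np.c_[(uv[:,0]-c["cx"])/c["fx"],(uv[:,1]-c["cy"])/c["fy"]]; u=d.copy()
    for _ in range(20): u=d/(1+c["k1"]*(u**2).sum(1,keepdims=True))
    return u
def cast(n,uv,z):
    c=camera_info(n); Rm=cv2.Rodrigues(c["rvec"])[0]; o=-Rm.T@c["tvec"]
    d=np.c_[und(n,uv),np.ones(len(np.atleast_2d(uv)))]@Rm
    return o+d*((z-o[2])/d[:,2])[:,None]
def proj(n,P):
    c=camera_info(n); p=np.atleast_2d(P)@cv2.Rodrigues(c["rvec"])[0].T+c["tvec"]; s=p[:,:2]/p[:,2:]
    s=s*(1+c["k1"]*(s**2).sum(1,keepdims=True)); return s*[c["fx"],c["fy"]]+[c["cx"],c["cy"]]
def crop(n,name,x0,x1,y0,y1,f):
    im=snapshot(n); cv2.imwrite(f"pics/{name}.png",cv2.cvtColor(cv2.resize(im[y0:y1,x0:x1],None,fx=f,fy=f,interpolation=cv2.INTER_CUBIC),cv2.COLOR_RGB2BGR)); return im
E
python3 - <<'E'
from h import *
im=crop("top","t1",195,345,120,245,5)
np.save("t1.npy",im)
hsv=cv2.cvtColor(im,cv2.COLOR_RGB2HSV)
m=((hsv[...,0]>22)&(hsv[...,0]<33)&(hsv[...,1]>190)&(hsv[...,2]>120)).astype(np.uint8); m[:,:195]=0;m[:,345:]=0;m[245:]=0
for c in cv2.findContours(m,0,2)[0]:
    if cv2.contourArea(c)>8:
        r=cv2.minAreaRect(c); print(r, cv2.contourArea(c))
E
```

```text
(no output)
```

View pics/t1.png

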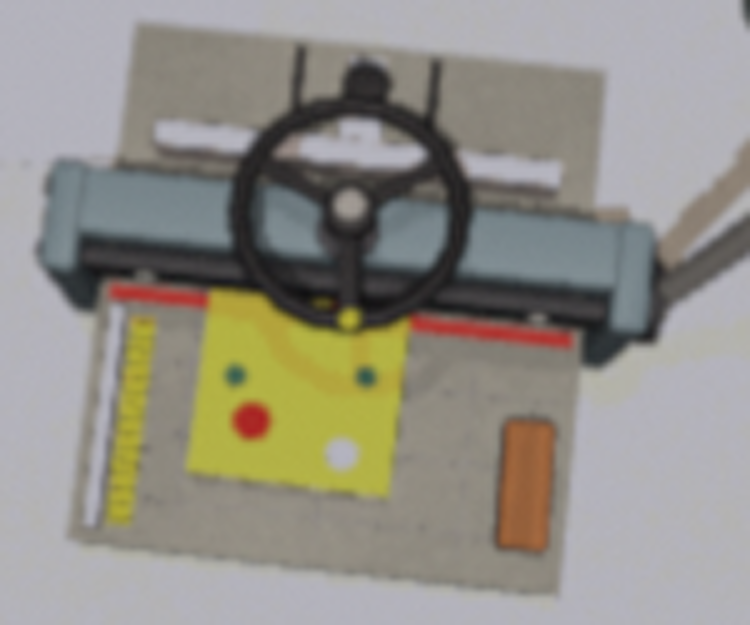

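The crop is sharp (crop px /5 + (195,120)). Bed corners are at (68,540), (558,595), (137,22) and (605,72). The pad's front edge runs from (187,470) to (390,495). The wheel hub is at (350,205), with the dot at (349,318).

```bash
python3 - <<'E'
from h import *
P=lambda a:np.array(a,float)/5+[195,120]-0.4
bed=cast("top",P([(68,540),(558,595),(137,22),(605,72)]),.055); print("bed",bed.round(4))
fl,fr,bl,br=bed[:,:2]
ux=((bl-fl)+(br-fr)); ux/=np.linalg.norm(ux); yl=((fl-fr)+(bl-br)); yl/=np.linalg.norm(yl)
print("widths",np.linalg.norm(fl-fr),np.linalg.norm(bl-br),"depth",np.linalg.norm(bl-fl),np.linalg.norm(br-fr))
print("yaw",np.degrees(np.arctan2(ux[1],ux[0])),np.degrees(np.arctan2(-yl[0],yl[1])))
mid=bed[:,:2].mean(0); o=mid+ux*0.0225; print("origin by bed",o)
pad=cast("top",P([(187,470),(390,495),(209,293),(411,318)]),.091); print("pad",pad.round(4))
p=pad[:,:2]; print("w",np.linalg.norm(p[0]-p[1]),np.linalg.norm(p[2]-p[3]), "yaw from sides",[np.degrees(np.arctan2(*(b-a)[::-1])) for a,b in((p[0],p[2]),(p[1],p[3]))],"front edge",np.degrees(np.arctan2(-(p[0]-p[1])[0],(p[0]-p[1])[1])))
for z in (.236,.24): print("rim c",cast("top",P([(350,213)]),z),"dot",cast("top",P([(349,318)]),z+.0075))
print("hub",cast("top",P([(350,203)]),.258))
print("jog",cast("top",P([(503,418),(554,422),(497,548),(547,551)]),.085).round(3))
print("gauge front top",cast("top",P([(155,145),(560,188)]),.097).round(3))
E
```

```text
bed [[ 0.4645  0.184   0.055 ]
 [ 0.4266 -0.1621  0.055 ]
 [ 0.847   0.141   0.055 ]
 [ 0.808  -0.2044  0.055 ]]
widths 0.3481352224445309 0.3475560509977113 depth 0.38489466759638535 0.3837557871412917
yaw -6.367028330481295 -6.355862565464661
origin by bed [ 0.65889568 -0.01285829]
pad [[ 0.5114  0.0973  0.091 ]
 [ 0.4943 -0.0428  0.091 ]
 [ 0.6357  0.0832  0.091 ]
 [ 0.6179 -0.0581  0.091 ]]
w 0.14109645545395763 0.14242611873624852 yaw from sides [np.float64(-6.457263178310458), np.float64(-7.066097835724164)] front edge -6.942592262696777
rim c [[ 0.65897858 -0.01302291  0.236     ]] dot [[ 0.59139125 -0.01209654  0.2435    ]]
rim c [[ 0.65803868 -0.01294911  0.24      ]] dot [[ 0.59069533 -0.01202566  0.2475    ]]
hub [[ 0.66006123 -0.01263503  0.258     ]]
jog [[ 0.548 -0.122  0.085]
 [ 0.546 -0.157  0.085]
 [ 0.458 -0.117  0.085]
 [ 0.456 -0.151  0.085]]
gauge front top [[ 0.741  0.122  0.097]
 [ 0.71  -0.163  0.097]]
```

Everything checks: the bed measures 348 x 384 mm, and the bed and the wheel give the same cutter origin, (0.659,-0.013), with yaw -6.36°. The pad front is at local x=-160, y=+23 mm, so it needs about 28 mm of travel. The dot direction gives a wheel angle of about 3.05 rad, within the stated 2 to 5. My plan is to push with the open jaws on the pad's front face, then grip the hub and turn it with the wrist.

```bash
cat >> h.py <<'E'
O=np.array([.6587,-.0130]); YAW=np.radians(-6.36)
def W(lx,ly): c,s=np.cos(YAW),np.sin(YAW); return O+[c*lx-s*ly,s*lx+c*ly]
def L(p): c,s=np.cos(YAW),np.sin(YAW); d=np.array(p)[:2]-O; return np.array([c*d[0]+s*d[1],-s*d[0]+c*d[1]])
def to(lx,ly,z,toolx_local_deg=180):
    "turn first, then shift in the turned frame, units"
    s=sense(); Rc=R.from_rotvec(s["tcp_rot"]); a=YAW+np.radians(toolx_local_deg)
    x=np.array([np.cos(a),np.sin(a),0]); Z=np.array([0,0,-1.]); Rt=R.from_matrix(np.c_[x,np.cross(Z,x),Z])
    tr=(Rc.inv()*Rt).as_rotvec()/2/np.pi; sh=Rt.inv().apply(np.r_[W(lx,ly),z]-s["tcp_pos"])/.05
    print("turn",tr.round(4),"shift",sh.round(3),"local",(L(s["tcp_pos"])*1e3).round(1),"z",s["tcp_pos"][2].round(4),"F",s["wrist_force"].round(1),"M",s["moment"].round(2),"q",s["q"].round(2),"t",s["time"],"w",s["width"])
E
python3 - <<'E'
from h import *
to(-.195,.0227,.20)
E
```

```text
turn [-0.0003 -0.0001 -0.0265] shift [-7.316 -9.674  0.251] local [-560.8  506.4] z 0.2126 F [-0.7 -0.3 -0.6] M [-0.02  0.02 -0.04] q [ 1.14  0.21  1.54  0.    1.39 -0.15] t 0.15 w 0.09364520582021532
```

carry_out(rows="-0.2 -0.3 0 0 0 -0.0265; -0.5 -0.65 0 0 0 0; -0.5 -0.65 0 0 0 0; -0.5 -0.65 0 0 0 0; -0.5 -0.65 0 0 0 0", jaw=-1)

```text
time: 0.78
tcp_pos: [0.2485, 0.3941, 0.2131]
tcp_rot: [-0.174, -3.137, 0.001]
wrist_force: [0.8, -0.4, 0.3]
width: 0.0939
grip_force: 0.0
```

carry_out(rows="-0.5 -0.65 0 0 0 0; -0.5 -0.65 0 0 0 0; -0.5 -0.65 0 0 0 0; -0.5 -0.65 0 0 0 0; -0.5 -0.65 0 0 0 0")

```text
time: 1.4
tcp_pos: [0.3547, 0.2189, 0.2133]
tcp_rot: [0.175, 3.137, 0.0]
wrist_force: [-0.2, 0.7, -0.3]
width: 0.094
grip_force: 0.0
```

carry_out(rows="-0.5 -0.65 0.05 0 0 0; -0.5 -0.65 0.05 0 0 0; -0.5 -0.65 0.05 0 0 0; -0.5 -0.65 0.05 0 0 0; 0 0 0 0 0 0")

```text
time: 2.02
tcp_pos: [0.44, 0.0779, 0.203]
tcp_rot: [-0.181, -3.136, 0.001]
wrist_force: [0.7, -0.0, -0.1]
width: 0.0943
grip_force: 0.0
```

```bash
python3 -c "
from h import *
to(-.195,.0227,.07)"
```

```text
turn [-0.0001 -0.0001 -0.0007] shift [-0.649 -0.868  2.661] local [-227.5   66.1] z 0.203 F [ 0.7 -0.  -0.1] M [-0.   -0.01 -0.04] q [-0.02 -0.06  1.85 -0.    1.35 -1.47] t 2.025 w 0.09430019029832998
```

carry_out(rows="-0.33 -0.43 0 0 0 -0.0007; -0.32 -0.44 0.3 0 0 0; 0 0 0.8 0 0 0; 0 0 0.8 0 0 0; 0 0 0.76 0 0 0")

```text
time: 2.65
tcp_pos: [0.4662, 0.034, 0.0692]
tcp_rot: [-0.167, -3.137, -0.001]
wrist_force: [1.1, 0.3, 1.0]
width: 0.0941
grip_force: 0.0
```

carry_out(rows="0 0 0 0 0 0; -0.1 0 0 0 0 0; -0.1 0 0 0 0 0; -0.1 0 0 0 0 0; 0 0 0 0 0 0")

```text
time: 3.28
tcp_pos: [0.483, 0.0313, 0.0713]
tcp_rot: [0.168, 3.135, -0.0]
wrist_force: [-0.3, -0.8, 0.0]
width: 0.0941
grip_force: 0.0
```

```bash
python3 -c "
from h import *
to(-.145,.0227,.07)
crop('top','t2',195,345,120,245,5)"
```

```text
turn [0.     0.0003 0.0006] shift [-0.691 -0.036  0.027] local [-179.6   24.5] z 0.0713 F [-0.3 -0.8  0. ] M [ 0.01  0.01 -0.03] q [-0.11  0.19  1.89  0.    1.06 -1.58] t 3.275 w 0.09412495407197868
```

View pics/t2.png

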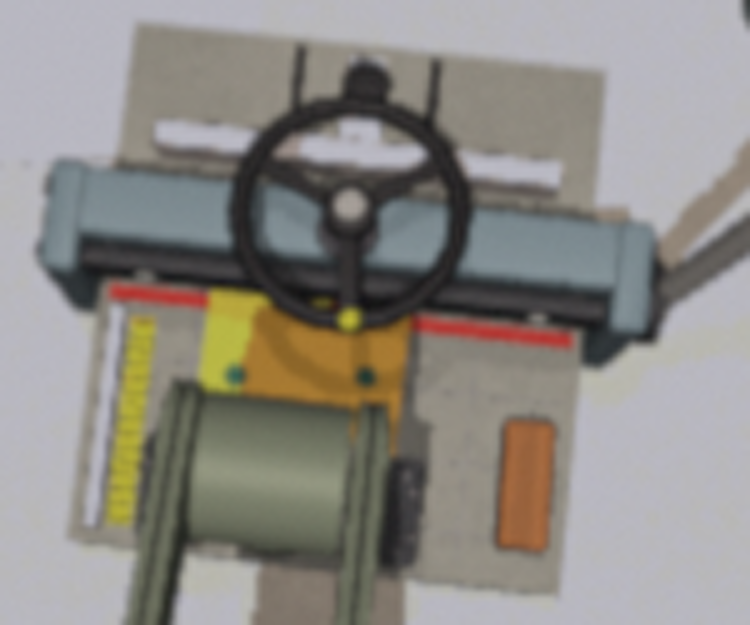

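The gripper sits over the pad's front, with the green wrist hiding crop (170-400, 390-560). The jogger at (525,485) hasn't moved. I'll start the push in small steps.

carry_out(rows="-0.1 0 0 0 0 0; -0.1 0 0 0 0 0; -0.08 0 0 0 0 0; -0.08 0 0 0 0 0; 0 0 0 0 0 0")

```text
time: 3.95
tcp_pos: [0.4962, 0.0292, 0.0696]
tcp_rot: [-0.168, -3.129, 0.002]
wrist_force: [-7.9, -1.4, 4.9]
width: 0.0942
grip_force: 4.0
```

carry_out(rows="-0.06 0 0 0 0 0; -0.06 0 0 0 0 0; -0.06 0 0 0 0 0; -0.04 0 0 0 0 0; 0 0 0 0 0 0")

```text
time: 4.58
tcp_pos: [0.5063, 0.0288, 0.0695]
tcp_rot: [-0.167, -3.127, -0.0]
wrist_force: [-9.6, -0.1, 7.5]
width: 0.094
grip_force: 4.9
```

```bash
python3 -c "
from h import *
to(-.142,.0227,.07)"
```

```text
turn [-0.0001 -0.0016  0.0007] shift [-0.282 -0.039 -0.01 ] local [-156.1   24.7] z 0.0695 F [-9.6 -0.1  7.5] M [ 0.02  1.66 -0.05] q [-0.11  0.24  1.83 -0.    1.08 -1.58] t 4.575 w 0.09400564247500304
```

carry_out(rows="-0.06 0 -0.01 0 0 0; -0.06 0 -0.01 0 0 0; -0.06 0 0 0 0 0; -0.04 0 0 0 0 0; 0 0 0 0 0 0")

```text
time: 5.2
tcp_pos: [0.5208, 0.0273, 0.0709]
tcp_rot: [-0.168, -3.135, -0.001]
wrist_force: [-3.5, 0.8, -3.5]
width: 0.0938
grip_force: 2.1
```

carry_out(rows="-0.04 0 0 0 0 0; 0 0 0 0 0 0")

```text
time: 5.45
tcp_pos: [0.5208, 0.0274, 0.0708]
tcp_rot: [-0.168, -3.131, -0.001]
wrist_force: [-9.1, 1.0, 1.5]
width: 0.0942
grip_force: 4.7
```

```bash
python3 -c "
from h import *
to(-.142,.0227,.07)"
```

```text
turn [ 0.     -0.001   0.0006] shift [ 0.009 -0.043  0.017] local [-141.6   24.8] z 0.0708 F [-9.1  1.   1.5] M [ 0.22  1.55 -0.05] q [-0.11  0.26  1.79  0.    1.09 -1.58] t 5.45 w 0.09420414451128695
```

Near the predicted home position; I'll press on in 1 mm steps.

carry_out(rows="-0.03 0 0 0 0 0; 0 0 0 0 0 0")

```text
time: 5.7
tcp_pos: [0.5207, 0.0273, 0.0708]
tcp_rot: [-0.168, -3.127, -0.001]
wrist_force: [-12.3, 1.0, 4.9]
width: 0.0939
grip_force: 6.6
```

carry_out(rows="-0.03 0 0 0 0 0; 0 0 0 0 0 0")

```text
time: 5.95
tcp_pos: [0.5207, 0.0274, 0.0708]
tcp_rot: [-0.167, -3.124, -0.001]
wrist_force: [-17.0, 1.0, 8.6]
width: 0.0937
grip_force: 8.6
```

carry_out(rows="-0.03 0 0 0 0 0; 0 0 0 0 0 0")

```text
time: 6.2
tcp_pos: [0.5207, 0.0274, 0.0709]
tcp_rot: [-0.167, -3.12, -0.001]
wrist_force: [-21.2, 1.6, 13.2]
width: 0.094
grip_force: 10.6
```

carry_out(rows="-0.04 0 0 0 0 0; -0.02 0 0 0 0 0; 0 0 0 0 0 0")

```text
time: 6.58
tcp_pos: [0.5206, 0.0274, 0.0709]
tcp_rot: [-0.166, -3.114, -0.001]
wrist_force: [-28.3, 1.5, 20.7]
width: 0.0937
grip_force: 14.4
```

carry_out(rows="0.12 0 0 0 0 0; 0.2 0 0 0 0 0; 0.5 0 0 0 0 0; 0.5 0 -0.5 0 0 0; 0 0 -0.8 0 0 0")

```text
time: 7.2
tcp_pos: [0.4645, 0.0333, 0.1368]
tcp_rot: [0.168, 3.137, -0.0]
wrist_force: [2.0, -0.2, 0.2]
width: 0.0938
grip_force: 0.0
```

carry_out(rows="0 0 -1 0 0 0; 0 0 -1 0 0 0; 0.8 0.4 -0.8 0 0 0; 0.9 0.9 0 0 0 0; 0 0.6 0 0 0 0")

```text
time: 7.82
tcp_pos: [0.3922, 0.1374, 0.2794]
tcp_rot: [0.166, 3.128, 0.003]
wrist_force: [0.6, 0.3, -0.5]
width: 0.094
grip_force: 0.0
```

```bash
python3 -c "
from h import *
to(0,0,.30,180+35)
crop('top','t3',195,345,120,245,5)
crop('scene','s3',180,310,130,250,6)"
```

```text
turn [-0.0001  0.0015 -0.0964] shift [-3.237 -5.194 -0.412] local [-281.5  119.9] z 0.2794 F [ 0.6  0.3 -0.5] M [-0.06 -0.06  0.02] q [ 0.13 -0.2   1.82  0.    1.52 -1.34] t 7.825 w 0.09395059318824212
```

View pics/t3.png

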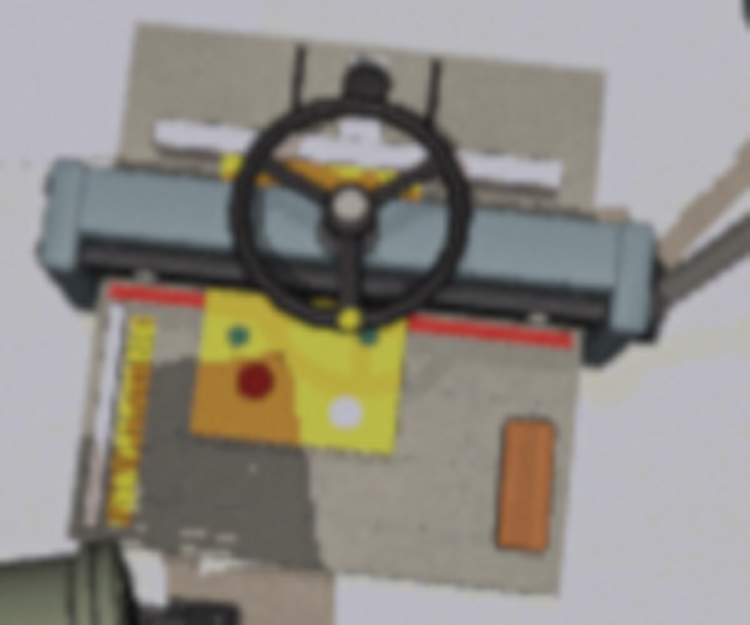

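View pics/s3.png

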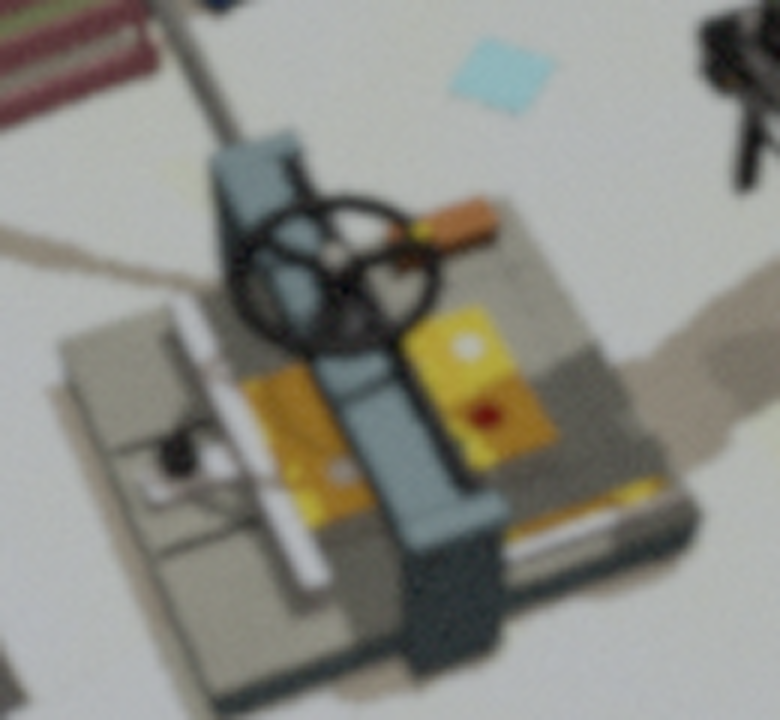

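The pad now meets the gauge: yellow is visible right up to the bar in both views. The top crop shows its front corners at about (190,435) and (395,453). I'll check squareness in numbers, using a mask to locate the front edge.

```bash
python3 - <<'E'
from h import *
P=lambda a:np.array(a,float)/5+[195,120]-0.4
for n,z in (("a",[(190,435),(395,453)]),("sides",[(204,292),(190,435),(408,318),(395,453)])):
    print(n,[(L(p)*1e3).round(1) for p in cast("top",P(z),.091)])
im=snapshot("top").astype(float)
# front edge: per column, the subpixel row where yellow saturation (R-B) falls to half
g=im[...,0]-im[...,2]; pts=[]
for u in range(236,272):
    col=g[195:225,u]; i=np.where(col>max(25,.4*col[:12].max()))[0]
    if len(i): 
        k=i[-1]; hi=np.median(col[k-4:k-1]); lo=np.median(col[k+3:k+6]); h=(hi+lo)/2
        j=next(a for a in range(k-2,k+3) if col[a]>=h>col[a+1]) if any(col[a]>=h>col[a+1] for a in range(k-2,k+3)) else None
        if j is not None: pts.append((u,195+j+(col[j]-h)/(col[j]-col[j+1])))
X=np.array([L(p)*1e3 for p in cast("top",pts,.091)]); f=np.polyfit(X[:,1],X[:,0],1); r=X[:,0]-np.polyval(f,X[:,1])
k=abs(r)<2; f=np.polyfit(X[k,1],X[k,0],1); print(len(X),k.sum(),"x at y=25",np.polyval(f,25),"skew deg",np.degrees(np.arctan(f[0])),"std",r[k].std())
E
```

```text
a [array([-134.3,   94.2]), array([-130.8,  -48.1])]
sides [array([-33.2,  96.7]), array([-134.3,   94.2]), array([-35.8, -47.2]), array([-130.8,  -48.1])]
36 36 x at y=25 -132.46167102785606 skew deg -0.3098371381829137 std 0.30376358566891876
```

The front edge is at x = -132.5 (home is -132), with an apparent skew of about 0.3°. That matches a small yaw error in the tool, so I'll push again with the jaws shut at the pad's middle, letting the pad square itself against the gauge.

carry_out(rows="-0.7 -0.6 0 0 0 0; -0.7 -0.7 0.6 0 0 0; -0.7 -0.64 0.9 0 0 0; 0 0 0.9 0 0 0; 0 0 0.9 0 0 0", jaw=1, newtons=20)

```text
time: 8.6
tcp_pos: [0.4861, 0.0272, 0.1126]
tcp_rot: [0.172, 3.134, -0.001]
wrist_force: [1.3, -0.2, 0.1]
width: 0.0475
grip_force: 0.0
```

carry_out(rows="0 0 0.6 0 0 0; 0 0 0 0 0 0; 0 0 0 0 0 0")

```text
time: 8.98
tcp_pos: [0.4861, 0.0288, 0.0849]
tcp_rot: [0.169, 3.134, -0.001]
wrist_force: [0.1, -0.1, 0.1]
width: 0.0173
grip_force: 0.0
```

```bash
python3 -c "
from h import *
to(-.142,.0235,.075)"
```

```text
turn [-0.      0.0005  0.0005] shift [-0.683  0.022  0.198] local [-176.2   22.4] z 0.0849 F [ 0.1 -0.1  0.1] M [0.02 0.01 0.  ] q [-0.12  0.17  1.88 -0.    1.09 -1.58] t 8.975 w 0.017349674223898312
```

carry_out(rows="-0.15 0 0.2 0 0.0005 0.0005; -0.15 0 0 0 0 0; -0.15 0 0 0 0 0; -0.12 0 0 0 0 0; -0.1 0 0 0 0 0")

```text
time: 9.6
tcp_pos: [0.5182, 0.0261, 0.0735]
tcp_rot: [-0.172, -3.134, -0.0]
wrist_force: [0.1, 0.8, 0.1]
width: 0.0006
grip_force: 0.0
```

carry_out(rows="-0.06 0 0 0 0 0; -0.05 0 0 0 0 0; 0 0 0 0 0 0")

```text
time: 9.98
tcp_pos: [0.5206, 0.0258, 0.073]
tcp_rot: [-0.172, -3.128, -0.001]
wrist_force: [-6.4, 0.6, 5.6]
width: 0.0008
grip_force: 3.2
```

carry_out(rows="-0.05 0 0 0 0 0; -0.04 0 0 0 0 0; 0 0 0 0 0 0")

```text
time: 10.35
tcp_pos: [0.5205, 0.0259, 0.0727]
tcp_rot: [-0.17, -3.118, -0.001]
wrist_force: [-16.9, 1.9, 14.5]
width: 0.0005
grip_force: 8.6
```

```bash
python3 -c "
from h import *
to(-.142,.0235,.075)"
```

```text
turn [-0.0001 -0.0031  0.0003] shift [ 0.007  0.004 -0.046] local [-141.7   23.3] z 0.0727 F [-16.9   1.9  14.5] M [0.12 2.82 0.03] q [-0.12  0.27  1.78 -0.    1.11 -1.58] t 10.35 w 0.0004909269663176362
```

The pad stops at the same spot (0.5205) as before, so it was flush. I'll back off, rise and go over the hub.

carry_out(rows="0.2 0 0 0 0.003 0; 0.5 0 -0.3 0 0 0; 0 0 -1 0 0 0; 0 0 -1 0 0 0; 0 0 -1 0 0 0", jaw=-0.2)

```text
time: 10.98
tcp_pos: [0.4966, 0.0284, 0.2405]
tcp_rot: [-0.172, -3.116, -0.002]
wrist_force: [0.5, -0.1, -0.5]
width: 0.0471
grip_force: 0.0
```

carry_out(rows="0 0 -0.9 0 0 0; -0.7 0 -0.1 0 0 0; -0.9 -0.15 0 0 0 0; -0.9 -0.15 0 0 0 0; -0.7 -0.1 0 0 0 0")

```text
time: 11.6
tcp_pos: [0.6561, -0.0098, 0.2849]
tcp_rot: [-0.172, -3.116, -0.002]
wrist_force: [0.4, 0.8, -0.7]
width: 0.0563
grip_force: 0.0
```

carry_out(rows="0 0 0 0 0 -0.027; 0 0 0 0 0 -0.027; 0 0 0 0 0 -0.027; 0 0 0 0 0 -0.027; 0 0 0 0 0 -0.027")

```text
time: 12.22
tcp_pos: [0.6546, -0.0092, 0.2851]
tcp_rot: [1.135, -2.909, -0.015]
wrist_force: [-0.0, 0.3, 0.2]
width: 0.0561
grip_force: 0.0
```

```bash
python3 -c "
from h import *
to(0,0,.285,237)"
```

```text
turn [ 0.0027 -0.0021 -0.0223] shift [ 0.007 -0.111  0.002] local [-4.5  3.3] z 0.2851 F [-0.   0.3  0.2] M [ 0.06 -0.06  0.03] q [-0.15  0.35  1.22 -0.    1.6  -2.46] t 12.225 w 0.05614549355391962
```

carry_out(rows="0 0 0 0.0027 -0.0021 -0.022; 0 -0.11 0 0 0 0; 0 0 0.3 0 0 0; 0 0 0.2 0 0 0; 0 0 0.16 0 0 0")

```text
time: 12.85
tcp_pos: [0.6579, -0.0126, 0.2505]
tcp_rot: [1.331, -2.843, -0.003]
wrist_force: [0.4, 0.3, -0.6]
width: 0.0562
grip_force: 0.0
```

```bash
python3 -c "
from h import *
to(0,0,.252,237)"
```

```text
turn [ 0.0004 -0.0002 -0.0013] shift [-0.003 -0.017 -0.031] local [-0.8  0.3] z 0.2505 F [ 0.4  0.3 -0.6] M [ 0.11  0.06 -0.04] q [-0.15  0.36  1.27  0.    1.51 -2.6 ] t 12.85 w 0.05621524300554305
```

Positioned to 1 mm. Close on the hub.

carry_out(rows="0 0 -0.02 0 0 0; 0 0 0 0 0 0; 0 0 0 0 0 0; 0 0 0 0 0 0", jaw=1, newtons=35)

```text
time: 13.35
tcp_pos: [0.6586, -0.0124, 0.254]
tcp_rot: [-1.333, 2.844, 0.001]
wrist_force: [-1.4, 0.0, 1.5]
width: 0.0324
grip_force: 35.0
```

```bash
python3 -c "
from h import *
to(0,0,.252,237)"
```

```text
turn [ 0.      0.0001 -0.0012] shift [ 0.007 -0.009  0.04 ] local [-0.2  0.6] z 0.254 F [-1.4  0.   1.5] M [0.22 0.28 0.04] q [-0.15  0.36  1.27  0.    1.52 -2.6 ] t 13.35 w 0.03238601519875221
```

carry_out(rows="0 0 0.0044 0 0 0.028; 0 0 0.0044 0 0 0.028; 0 0 0.0044 0 0 0.028; 0 0 0.0044 0 0 0.028; 0 0 0.0044 0 0 0.028")

```text
time: 13.98
tcp_pos: [0.6584, -0.012, 0.2529]
tcp_rot: [-0.013, -3.141, -0.002]
wrist_force: [-0.5, 1.2, 2.4]
width: 0.032
grip_force: 35.0
```

```bash
python3 -c "
from h import *
to(0,0,.252,187)"
```

```text
turn [ 0.0002 -0.     -0.0031] shift [-0.005 -0.02   0.018] local [-0.4  1. ] z 0.2529 F [-0.5  1.2  2.4] M [0.29 0.26 0.16] q [-0.15  0.36  1.27  0.    1.51 -1.71] t 13.975 w 0.03200884957464529
```

carry_out(rows="0 0 0.0044 0 0 0.028; 0 0 0.0044 0 0 0.028; 0 0 0.0044 0 0 0.028; 0 0 0.0044 0 0 0.028; 0 0 0.0044 0 0 0.028")

```text
time: 14.6
tcp_pos: [0.6586, -0.0116, 0.2518]
tcp_rot: [-1.349, -2.837, -0.003]
wrist_force: [-1.0, 1.7, 1.2]
width: 0.0327
grip_force: 35.0
```

carry_out(rows="0 0 0.0044 0 0 0.028; 0 0 0.0044 0 0 0.028; 0 0 0.0044 0 0 0.028; 0 0 0.0044 0 0 0.028; 0 0 0.0044 0 0 0.028")

```text
time: 15.22
tcp_pos: [0.6591, -0.0115, 0.2506]
tcp_rot: [-2.428, -1.993, -0.004]
wrist_force: [0.5, 1.6, 0.8]
width: 0.0323
grip_force: 35.0
```

carry_out(rows="0 0 0.0044 0 0 0.028; 0 0 0.0044 0 0 0.028; 0 0 0.0044 0 0 0.028; 0 0 0.0044 0 0 0.028; 0 0 0.0044 0 0 0.028")

```text
time: 15.85
tcp_pos: [0.6595, -0.0118, 0.2495]
tcp_rot: [-3.045, -0.769, -0.004]
wrist_force: [1.4, 2.1, 0.1]
width: 0.0323
grip_force: 35.0
```

carry_out(rows="0 0 0.0044 0 0 0.028; 0 0 0.0044 0 0 0.028; 0 0 0.0044 0 0 0.028; 0 0 0.0044 0 0 0.028; 0 0 0.0044 0 0 0.028")

```text
time: 16.48
tcp_pos: [0.6595, -0.0122, 0.2484]
tcp_rot: [-3.082, 0.601, -0.003]
wrist_force: [1.4, 1.1, 0.3]
width: 0.0324
grip_force: 35.0
```

carry_out(rows="0 0 0.0044 0 0 0.028; 0 0 0.0044 0 0 0.028; 0 0 0.0044 0 0 0.028; 0 0 0 0 0 0")

```text
time: 16.98
tcp_pos: [0.6593, -0.0125, 0.2477]
tcp_rot: [-2.824, 1.375, -0.002]
wrist_force: [1.8, 0.9, 1.1]
width: 0.0323
grip_force: 35.0
```

```bash
python3 -c "
from h import *
to(0,0,.252,-45)"
```

```text
turn [-0.0003 -0.0001 -0.0016] shift [ 0.     0.016 -0.085] local [0.5 0.6] z 0.2477 F [1.8 0.9 1.1] M [ 0.21 -0.2  -0.21] q [-0.15  0.36  1.28  0.    1.5   2.33] t 16.975 w 0.03232946335479894
```

First stroke done: 283° ≈ 4.94 rad, so about 7.98 rad now. About 173° to go; release, wind the wrist back and re-grip.

carry_out(rows="0 0 0 0 0 0; 0 0 0 0 0 0; 0 0 0 0 0 -0.028; 0 0 0 0 0 -0.028; 0 0 0 0 0 -0.028", jaw=-0.2)

```text
time: 17.6
tcp_pos: [0.6582, -0.0128, 0.2469]
tcp_rot: [3.087, -0.583, -0.002]
wrist_force: [0.3, -0.6, 0.3]
width: 0.0567
grip_force: 0.0
```

carry_out(rows="0 0 0 0 0 -0.028; 0 0 0 0 0 -0.028; 0 0 0 0 0 -0.028; 0 0 0 0 0 -0.028; 0 0 0 0 0 -0.028")

```text
time: 18.23
tcp_pos: [0.6582, -0.0128, 0.2469]
tcp_rot: [-3.041, -0.787, 0.002]
wrist_force: [-0.1, 0.9, 0.2]
width: 0.0565
grip_force: 0.0
```

carry_out(rows="0 0 0 0 0 -0.028; 0 0 0 0 0 -0.028; 0 0 0 0 0 -0.028; 0 0 0 0 0 -0.028; 0 0 0 0 0 -0.028")

```text
time: 18.85
tcp_pos: [0.6582, -0.0128, 0.2469]
tcp_rot: [-2.416, -2.006, 0.002]
wrist_force: [-0.0, -0.5, 0.7]
width: 0.0566
grip_force: 0.0
```

carry_out(rows="0 0 0 0 0 -0.028; 0 0 0 0 0 -0.028; 0 0 0 0 0 -0.028; 0 0 0 0 0 -0.028; 0 0 0.03 0 0 -0.028")

```text
time: 19.48
tcp_pos: [0.6583, -0.0129, 0.2456]
tcp_rot: [-1.332, -2.844, 0.001]
wrist_force: [-0.1, -0.7, -0.1]
width: 0.0564
grip_force: 0.0
```

```bash
python3 -c "
from h import *
to(0,0,.246,134)
a=snapshot('scene')[130:250,180:310];b=snapshot('top')[120:245,195:345]
f=lambda i:cv2.resize(i,(390,360),interpolation=cv2.INTER_CUBIC)
cv2.imwrite('pics/m4.png',cv2.cvtColor(np.hstack([f(a),f(b)]),cv2.COLOR_RGB2BGR))"
```

```text
turn [-0.0001 -0.0001  0.006 ] shift [-0.007  0.004 -0.009] local [-0.4  0.1] z 0.2456 F [-0.1 -0.7 -0.1] M [-0.06 -0.01  0.  ] q [-0.15  0.36  1.28 -0.    1.5  -0.85] t 19.475 w 0.05639332373590124
```

View pics/m4.png

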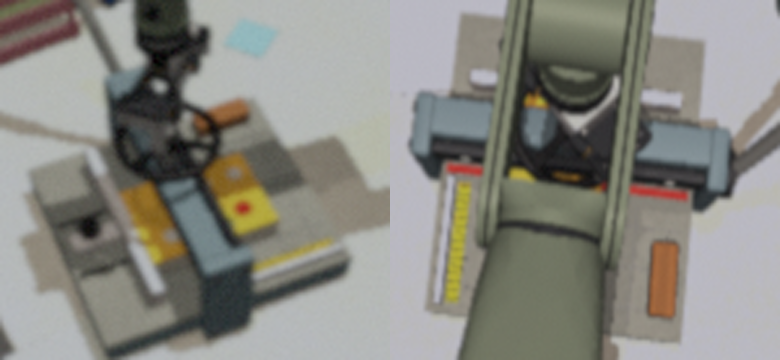

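The wheel turned without disturbing the pad (left half: pad still tight against the gauge). The arm hides the dot. Re-grip and turn.

carry_out(rows="0 0 0 0 0 0; 0 0 0 0 0 0; 0 0 0 0 0 0; 0 0 0 0 0 0; 0 0 0.0044 0 0 0.028", jaw=1, newtons=35)

```text
time: 20.2
tcp_pos: [0.6591, -0.0122, 0.2455]
tcp_rot: [1.592, 2.708, 0.002]
wrist_force: [2.8, 1.9, -0.3]
width: 0.0326
grip_force: 35.0
```

carry_out(rows="0 0 0.0044 0 0 0.028; 0 0 0.0044 0 0 0.028; 0 0 0.0044 0 0 0.028; 0 0 0.0044 0 0 0.028; 0 0 0.0044 0 0 0.028")

```text
time: 20.82
tcp_pos: [0.6589, -0.0122, 0.2444]
tcp_rot: [-2.595, -1.771, -0.001]
wrist_force: [1.7, 1.7, -1.8]
width: 0.0332
grip_force: 35.0
```

```bash
python3 -c "
from h import *
to(0,0,.246,134)"
```

```text
turn [ 1.000e-04 -1.000e-04 -1.639e-01] shift [-0.01  -0.012 -0.032] local [0.1 0.8] z 0.2444 F [ 1.7  1.7 -1.8] M [ 0.2  -0.25  0.2 ] q [-0.15  0.36  1.28  0.    1.5   0.22] t 20.825 w 0.03316519468456007
```

carry_out(rows="0 0 0.0044 0 0 0.028; 0 0 0.0044 0 0 0.028; 0 0 0.0044 0 0 0.028; 0 0 0.0044 0 0 0.028; 0 0 0.0044 0 0 0.028")

```text
time: 21.45
tcp_pos: [0.6587, -0.0121, 0.2433]
tcp_rot: [-3.101, -0.498, -0.0]
wrist_force: [2.1, 1.4, -1.0]
width: 0.0327
grip_force: 35.0
```

carry_out(rows="0 0 0.0044 0 0 0.028; 0 0 0.0044 0 0 0.028; 0 0 0.0044 0 0 0.028; 0 0 0.0044 0 0 0.028; 0 0 0.0044 0 0 0.028")

```text
time: 22.08
tcp_pos: [0.6588, -0.0119, 0.2422]
tcp_rot: [-3.018, 0.87, 0.0]
wrist_force: [0.6, 1.6, -1.0]
width: 0.0329
grip_force: 35.0
```

```bash
python3 -c "
from h import *
to(0,0,.246,-37)"
```

```text
turn [-0.0002  0.0001  0.0311] shift [ 0.015  0.017 -0.077] local [-0.1  1.1] z 0.2422 F [ 0.6  1.6 -1. ] M [ 0.45 -0.19  0.19] q [-0.15  0.36  1.28  0.    1.49  1.98] t 22.075 w 0.03293899427248956
```

carry_out(rows="0 0 0.0044 0 0 0.028; 0 0 0 0 0 0.004; 0 0 0 0 0 0")

```text
time: 22.45
tcp_pos: [0.6588, -0.0119, 0.2419]
tcp_rot: [-2.919, 1.157, 0.001]
wrist_force: [3.4, 3.1, -1.1]
width: 0.0329
grip_force: 35.0
```

```bash
python3 -c "
from h import *
to(0,0,.246,-37)"
```

```text
turn [-0.0002  0.0001  0.0003] shift [ 0.014  0.017 -0.082] local [-0.1  1.1] z 0.2419 F [ 3.4  3.1 -1.1] M [ 0.69 -0.37  0.07] q [-0.15  0.36  1.28  0.    1.49  2.18] t 22.45 w 0.032886126048867204
```

carry_out(rows="0 0 0 0 0 0; 0 0 0 0 0 0; 0 0 -0.4 0 0 0; 0 0 -0.8 0 0 0; 0 0 -0.6 0 0 0", jaw=-0.2)

```text
time: 23.08
tcp_pos: [0.659, -0.0132, 0.3357]
tcp_rot: [-2.919, 1.161, -0.005]
wrist_force: [-0.3, 0.1, 0.9]
width: 0.0565
grip_force: 0.0
```

carry_out(rows="-0.8 0.6 0 0 0 0; -0.8 0.6 0 0 0 0; -0.8 0.6 0 0 0 0; -0.8 0.6 0 0 0 0; -0.8 0.6 0 0 0 0")

```text
time: 23.7
tcp_pos: [0.4088, 0.0155, 0.3339]
tcp_rot: [2.919, -1.161, 0.003]
wrist_force: [-0.2, 0.6, 0.6]
width: 0.0563
grip_force: 0.0
```

carry_out(rows="0.2 -1 0 0 0 0; -0.6 -0.8 0 0 0 0; -0.6 -0.8 0 0 0 0; -0.6 -0.8 0 0 0 0; 0 0 0 0 0 0")

```text
time: 24.32
tcp_pos: [0.4689, 0.1966, 0.3336]
tcp_rot: [-2.921, 1.154, -0.002]
wrist_force: [0.6, 0.3, -0.3]
width: 0.0561
grip_force: 0.0
```

```bash
python3 -c "
from h import *
to(0,0,.246,-37)
crop('top','t5',195,345,120,245,5)"
```

```text
turn [-0.0002 -0.0001  0.0007] shift [5.638 0.441 1.752] local [-211.9  187.2] z 0.3336 F [ 0.6  0.3 -0.3] M [0.03 0.15 0.04] q [ 0.23 -0.01  1.53  0.    1.62  2.55] t 24.325 w 0.05606362945127383
```

View pics/t5.png

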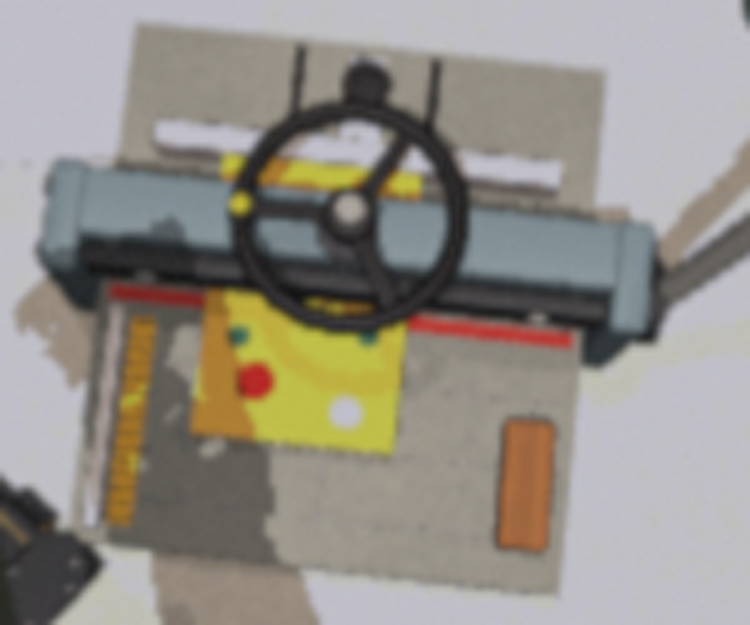

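The dot is at (241,203) and the hub at (350,213). That is a local direction of +91°, so the wheel is at 10.98 rad as planned. Pad and jogger are in place. There is plenty of time, so I'll check the zero reference independently by lightly touching the hub top; at 10.98 rad contact should come at TCP z ≈ 0.256.

carry_out(rows="0.95 0.07 0 0 0 0; 0.95 0.08 0 0 0 0; 0.95 0.08 0.2 0 0 0; 0.95 0.07 0.2 0 0 0; 0.95 0.07 0.2 0 0 0", jaw=1, newtons=10)

```text
time: 25.0
tcp_pos: [0.6293, 0.014, 0.303]
tcp_rot: [2.917, -1.165, 0.001]
wrist_force: [0.1, 0.8, -0.9]
width: 0.0097
grip_force: 0.0
```

carry_out(rows="0.89 0.07 0 0 0 0; 0 0 0.4 0 0 0; 0 0 0.3 0 0 0; 0 0 0 0 0 0")

```text
time: 25.5
tcp_pos: [0.6572, -0.0162, 0.2655]
tcp_rot: [2.918, -1.162, -0.006]
wrist_force: [-0.6, 1.0, -0.5]
width: 0.0005
grip_force: 0.0
```

```bash
python3 -c "
from h import *
to(0,0,.256,-37)"
```

```text
turn [ 0.0004  0.0005 -0.0002] shift [-0.021 -0.067  0.19 ] local [-1.2 -3.3] z 0.2655 F [-0.6  1.  -0.5] M [0.04 0.17 0.  ] q [-0.16  0.35  1.25 -0.    1.54  2.17] t 25.5 w 0.0005451535279009196
```

carry_out(rows="0 -0.06 0.1 0 0 0; 0 0 0.03 0 0 0; 0 0 0 0 0 0")

```text
time: 25.88
tcp_pos: [0.6608, -0.0129, 0.2609]
tcp_rot: [-2.919, 1.16, -0.0]
wrist_force: [-0.0, 0.1, 0.6]
width: 0.0009
grip_force: 0.0
```

carry_out(rows="0 0 0.02 0 0 0; 0 0 0 0 0 0")

```text
time: 26.12
tcp_pos: [0.6607, -0.0132, 0.2595]
tcp_rot: [-2.919, 1.161, 0.001]
wrist_force: [0.3, -0.3, -1.2]
width: 0.0004
grip_force: 0.0
```

carry_out(rows="0 0 0.02 0 0 0; 0 0 0 0 0 0")

```text
time: 26.38
tcp_pos: [0.6606, -0.0133, 0.2583]
tcp_rot: [2.919, -1.161, -0.001]
wrist_force: [-0.1, 0.1, 0.3]
width: 0.0006
grip_force: 0.0
```

carry_out(rows="0 0 0.02 0 0 0; 0 0 0 0 0 0")

```text
time: 26.62
tcp_pos: [0.6606, -0.0133, 0.2573]
tcp_rot: [2.919, -1.161, -0.001]
wrist_force: [0.0, 0.5, 1.0]
width: 0.0006
grip_force: 0.0
```

carry_out(rows="0 0 0.02 0 0 0; 0 0 0 0 0 0")

```text
time: 26.88
tcp_pos: [0.6606, -0.0133, 0.2563]
tcp_rot: [2.919, -1.161, -0.001]
wrist_force: [-0.0, -0.6, 0.9]
width: 0.0003
grip_force: 0.0
```

carry_out(rows="0 0 0.02 0 0 0; 0 0 0 0 0 0")

```text
time: 27.12
tcp_pos: [0.6606, -0.0133, 0.2553]
tcp_rot: [2.919, -1.161, -0.001]
wrist_force: [0.3, -0.3, 0.2]
width: 0.0005
grip_force: 0.0
```

carry_out(rows="0 0 0.01 0 0 0; 0 0 0 0 0 0")

```text
time: 27.38
tcp_pos: [0.6606, -0.0133, 0.2548]
tcp_rot: [-2.919, 1.161, 0.001]
wrist_force: [-0.3, -0.1, -1.9]
width: 0.0003
grip_force: 0.0
```

carry_out(rows="0 0 0.01 0 0 0; 0 0 0 0 0 0")

```text
time: 27.62
tcp_pos: [0.6606, -0.0133, 0.2544]
tcp_rot: [2.919, -1.161, -0.001]
wrist_force: [1.0, -0.0, -0.2]
width: 0.0005
grip_force: 0.0
```

carry_out(rows="0 0 0.01 0 0 0; 0 0 0 0 0 0")

```text
time: 27.88
tcp_pos: [0.6606, -0.0133, 0.2538]
tcp_rot: [2.919, -1.161, -0.001]
wrist_force: [0.4, 0.1, -0.9]
width: 0.0004
grip_force: 0.0
```

carry_out(rows="0 0 0.01 0 0 0; 0 0 0 0 0 0")

```text
time: 28.12
tcp_pos: [0.6606, -0.0133, 0.2534]
tcp_rot: [2.919, -1.161, -0.001]
wrist_force: [0.5, 0.1, 0.5]
width: 0.0003
grip_force: 0.0
```

carry_out(rows="0 0 0.015 0 0 0; 0 0 0 0 0 0")

```text
time: 28.38
tcp_pos: [0.6606, -0.0133, 0.2526]
tcp_rot: [2.919, -1.161, -0.001]
wrist_force: [0.8, -0.3, -0.6]
width: 0.0006
grip_force: 0.0
```

carry_out(rows="0 0 0.015 0 0 0; 0 0 0 0 0 0")

```text
time: 28.62
tcp_pos: [0.6606, -0.0133, 0.2518]
tcp_rot: [2.919, -1.161, -0.001]
wrist_force: [-0.1, 0.6, 0.1]
width: 0.0001
grip_force: 0.0
```

There was no contact down to 0.252, which is lower than any allowed wheel angle could put the hub top. So the cap has no solid top where I assumed, and it's no use as a reference. I'll touch the rim instead (top = hub + 7.5 mm): contact should come at TCP z ≈ 0.2415.

carry_out(rows="0 0 -0.3 0 0 0; -0.57 0.43 0 0 0 0; -0.57 0.43 0 0 0 0; 0 0 0.2 0 0 0; 0 0 0.17 0 0 0")

```text
time: 29.25
tcp_pos: [0.5905, -0.0056, 0.2489]
tcp_rot: [-2.919, 1.161, -0.002]
wrist_force: [-0.1, -0.6, -0.4]
width: 0.0004
grip_force: 0.0
```

carry_out(rows="0 0 0 0 0 0")

```text
time: 29.38
tcp_pos: [0.5899, -0.0055, 0.2473]
tcp_rot: [2.919, -1.161, -0.004]
wrist_force: [0.3, 0.1, 0.2]
width: 0.0002
grip_force: 0.0
```

```bash
python3 -c "
from h import *
to(-.069,0,.2415,-37)"
```

```text
turn [ 0.0002  0.0003 -0.0001] shift [ 0.002 -0.005  0.116] local [-69.2  -0.2] z 0.2473 F [0.3 0.1 0.2] M [0.05 0.11 0.04] q [-0.16  0.22  1.46  0.    1.47  2.17] t 29.375 w 0.00015852410556442374
```

carry_out(rows="0 0 0.06 0 0 0; 0 0 0 0 0 0")

```text
time: 29.62
tcp_pos: [0.59, -0.0054, 0.2451]
tcp_rot: [2.919, -1.161, -0.002]
wrist_force: [-0.8, -1.3, -0.9]
width: 0.0004
grip_force: 0.0
```

carry_out(rows="0 0 0.02 0 0 0; 0 0 0 0 0 0")

```text
time: 29.88
tcp_pos: [0.5898, -0.0054, 0.2445]
tcp_rot: [-2.919, 1.161, 0.001]
wrist_force: [-0.1, -0.0, -0.3]
width: 0.0004
grip_force: 0.0
```

carry_out(rows="0 0 0.02 0 0 0; 0 0 0 0 0 0")

```text
time: 30.12
tcp_pos: [0.5897, -0.0054, 0.2434]
tcp_rot: [-2.919, 1.161, 0.001]
wrist_force: [-0.7, -1.3, 0.0]
width: 0.0006
grip_force: 0.0
```

carry_out(rows="0 0 0.02 0 0 0; 0 0 0 0 0 0")

```text
time: 30.38
tcp_pos: [0.5896, -0.0054, 0.2424]
tcp_rot: [2.919, -1.161, -0.001]
wrist_force: [-0.4, -0.2, 0.3]
width: 0.0004
grip_force: 0.0
```

carry_out(rows="0 0 0.01 0 0 0; 0 0 0 0 0 0")

```text
time: 30.62
tcp_pos: [0.5897, -0.0054, 0.2419]
tcp_rot: [2.919, -1.161, -0.001]
wrist_force: [0.1, 0.2, 0.4]
width: 0.0003
grip_force: 0.0
```

carry_out(rows="0 0 0.01 0 0 0; 0 0 0 0 0 0")

```text
time: 30.88
tcp_pos: [0.5898, -0.0054, 0.2418]
tcp_rot: [-2.919, 1.161, 0.0]
wrist_force: [-0.5, -0.3, 1.1]
width: 0.0004
grip_force: 0.8
```

carry_out(rows="0 0 0.01 0 0 0; 0 0 0 0 0 0")

```text
time: 31.12
tcp_pos: [0.5898, -0.0054, 0.2417]
tcp_rot: [-2.919, 1.161, 0.0]
wrist_force: [-2.0, 0.8, 5.3]
width: 0.0002
grip_force: 2.4
```

carry_out(rows="0 0 0.01 0 0 0; 0 0 0 0 0 0")

```text
time: 31.38
tcp_pos: [0.5898, -0.0054, 0.2416]
tcp_rot: [-2.919, 1.161, -0.0]
wrist_force: [-2.7, -0.3, 7.0]
width: 0.0003
grip_force: 3.3
```

Contact at 0.2418 against 0.2415 predicted, so the wheel angle of about 11 rad is confirmed. I'll retreat, take a last check and hand in.

carry_out(rows="0 0 -0.2 0 0 0; 0 0 -0.8 0 0 0; -0.8 0.6 -0.2 0 0 0; -0.8 0.6 0 0 0 0; -0.8 0.6 0 0 0 0")

```text
time: 32.0
tcp_pos: [0.4395, 0.0117, 0.3006]
tcp_rot: [-2.919, 1.161, -0.0]
wrist_force: [-0.7, 0.4, 1.2]
width: 0.0004
grip_force: 0.0
```

carry_out(rows="-0.4 -0.8 0 0 0 0; -0.6 -0.8 0 0 0 0; -0.6 -0.8 0 0 0 0; -0.6 -0.8 0 0 0 0; 0 0 0 0 0 0")

```text
time: 32.62
tcp_pos: [0.4704, 0.2061, 0.3002]
tcp_rot: [-2.922, 1.154, 0.002]
wrist_force: [-0.6, -0.5, -0.4]
width: 0.0008
grip_force: 0.0
```

```bash
python3 -c "
from h import *
to(0,0,.246,-37)
crop('top','t6',195,345,120,245,5)"
```

```text
turn [0.     0.0002 0.0007] shift [5.747 0.601 1.084] local [-211.4  196.9] z 0.3002 F [-0.6 -0.5 -0.4] M [ 0.    0.18 -0.  ] q [0.24 0.02 1.57 0.   1.55 2.57] t 32.625 w 0.0007505480749055609
```

View pics/t6.png

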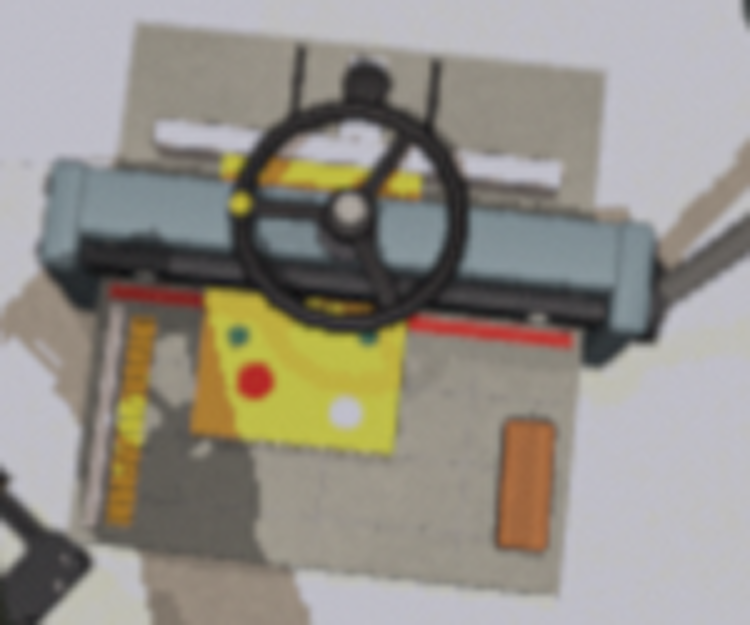

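The view is unchanged: dot at (241,203), the pad's front corners at (190,435) and (395,453), and the jogger in place with the arm clear. I'll hand in.

```bash
python3 -c "
from station import *
print(hand_in())"
```

```text
the job is handed in; nothing more can be done
None
```

The pad is flush against the back gauge and clamped with the wheel at about 11.0 rad, a quarter turn past first touch. The jogging block stayed put, the arm never came near the mug, tape dispenser or punch, and I handed the job in at about 33 s.

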